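# Stamp a 5 into a guitar's heel block

## Task

Stamp the digit 5 into the heel block that is clamped in the green number stamper: first roll the thumbwheel with a fingertip until the 5 (yellow tile) has clicked in between the red pointers. Then push the hammer's cocking lever back until the sear catches, and take the hand away so that the sear alone holds the hammer; last, press the red trigger so that the hammer drives the stamp fully home. Do not touch the stamp itself, and leave the other things on the bench where they are.

Things in the scene. Friction and masses are not known exactly. Their poses are not given: they have to be found in the camera images.
- stamper: Fixed number stamper, green base plate 12 mm thick. Origin on the table straight below the hammer's axle; plate from x -115 to +65 and y -155 to +145 mm. z up; y runs from the trigger end (-y) to the stamp end (+y); all axles lie along x. The thumbwheel is on its -x side; a pale wood heel block is clamped under the stamp at y +100.
- wheel_top (a point): Top of the black thumbwheel (radius 32 mm, 28 mm wide, axle along the stamper's x, 32 mm below this point; this point is 90 mm above the table). Stroke the rim with a fingertip pressed on it from above. Housing cheeks 20 mm to either side in x are 26 mm lower; the two thin red index pointers on them stop 6 mm below this point.
- digit_wheel (a joint): Thumbwheel angle in rad; grows as its top is stroked towards the stamper's -y. Digit k is on top, between the red pointers, at k x 0.628 (20 mm of rim a step); 5 is at 3.14. Black digits, upright seen from -x, on white tiles; tile 0 is red, tile 5 yellow. Clicks into the nearest digit when let go; 2 N at the rim rolls it over. Stops before 0 and after 9. Starts at 1, 2 or 3.
- hammer (a joint): Angle in rad of the sprung hammer about its axle (stamper's x). About 0 at rest, the brass head level at the +y end, some 4 mm above the stamp; grows as the head rises and the cocking lever goes towards -y. The sear catches as it passes about 0.9 and holds it at about 0.83 when let go; stop at 1.06. Let go short of the catch, it snaps back.
- hammer_pivot (a point): Point on the hammer's axle in the plane of the cocking lever, 95 mm above the table (fixed to the stamper).
- lever_knob (a point): Centre of the black ball (13 mm radius) on the cocking lever, a 10 mm steel rod of 100 mm from hammer_pivot to this point. At rest the lever leans 0.56 rad from upright towards the stamper's +y (ball 180 mm above the table); cocked it leans about 0.27 rad towards -y. Push the ball towards -y, along its arc, with at most about 8 N.
- sear (a joint): Angle in rad of the sear, a dark hook over the hammer's tooth with the red trigger on its tail: 0 when down or catching, grows as the trigger is pressed down, to 0.24 at its stop. It springs back by itself.
- trigger_top (a point): Middle of the top of the red trigger plate (34 x 30 mm in x and y, 8 mm thick), about 127 mm above the table, at the stamper's -y end, 65 mm behind the sear's axle. Pressing it straight down about 8 to 11 mm, with some 3 to 5 N, frees a cocked hammer; it has 15 mm of travel.
- stamp (a joint): How far the stamp (14 mm steel pin with a brass collar) has been driven down towards the heel block, in m: 0 at the start, 0.006 fully home. It stays where it is driven. A full blow of the cocked hammer drives it home; fingers must not touch it.
- stamp_top (a point): Middle of the stamp's top, 63 mm above the table at the start, under the hammer's head.
- glue_bottle: Bystander: glue bottle, 56 mm across, 140 mm tall; origin under its foot.
- chisel: Bystander: chisel with a pale wood handle, 230 mm long along its x, lying; origin on the table under its ferrule.
- pin_tray: Bystander: aluminium tray, 90 x 130 x 30 mm; origin under its middle.
- block_plane: Bystander: steel and brass block plane, 150 x 50 x 55 mm, long along its x; origin under its middle.
- bridge_blank: Bystander: dark wood strip, 170 x 35 x 12 mm, long along its x; origin under its middle.
- screwdriver: Bystander: red-handled screwdriver lying along its x.
- spruce_offcut: Bystander: pale wood block, 100 x 60 x 25 mm; origin under its middle.

How it is judged (in metres and radians):
On the way, in this order (a step that is already met when the one before it is completed fails the run):
1. The thumbwheel shows 5, settled in its detent, with the fingers off it (value of joint digit_wheel between 2.99 and 3.29 rad and velocity of joint digit_wheel between -0.1 and 0.1 rad/s and contact force between each of the fingers, the arm and anything else below 0.3 N), for 0.2 s.
2. The hammer is cocked and held by the sear alone, the robot touching nothing (value of joint hammer above 0.78 rad and value of joint sear below 0.03 rad and velocity of joint hammer between -0.1 and 0.1 rad/s and contact force between each of the fingers, the arm and anything else below 0.3 N), for 0.3 s.
3. The trigger has freed the hammer, which has driven the stamp fully home (value of joint stamp above 0.005 m and value of joint hammer below 0.3 rad), for 0.1 s.
At the end, for the whole second after the job is handed in: The thumbwheel stands at 5 (joint within 0.15 rad of 3.14), the stamp is driven at least 5 mm of its 6 mm, the hammer is back down at rest (joint below 0.15), the trigger is released, and the bystanders lie where they were (within 30 mm) (value of joint digit_wheel between 2.99 and 3.29 rad and value of joint stamp above 0.005 m and value of joint hammer below 0.15 rad and value of joint sear below 0.03 rad and velocity of joint hammer between -0.2 and 0.2 rad/s and velocity of joint digit_wheel between -0.1 and 0.1 rad/s); the robot touches nothing.
It fails at once if The robot pushes on the stamp (over 1 N) (contact force between any of the fingers, the arm and stamp above 1 N).
It fails at once if A bystander on the bench is moved by more than 30 mm (distance of any of glue_bottle, chisel, pin_tray, block_plane, bridge_blank, screwdriver, spruce_offcut from where it was at the start of the episode above 0.03 m).
It also fails if it takes over 64 s, if anything falls off the work surface, if the arm or the gripper's body presses on something with over 40 N, if the wrist force passes 120 N, or if a joint passes its speed limit or range.

## Robot

A 6-joint arm with a two-finger parallel gripper is mounted at the origin on the work surface. World frame = base frame: x ahead of the robot, y to its left, z up, the work surface at z = 0. Lengths are in mm, angles in rad, forces in N, time in s.
With the tool pointing down it reaches from about 300 to 850 mm from the base axis. Payload 4.2 kg.
Tool frame: the origin (TCP) lies at the very end of the fingers, on their centre line; the grasp point (between the pads) lies 19 mm behind it (env.tcp_to_grasp is the distance from the TCP to the grasp point, in mm); z points along the fingers, y is the line along which they close (so a half turn about z gives the same grasp; the last joint's range is limited). The gripper opens to 91 mm and grips with 3 to 60 N. Pads are 32 mm wide; open, the fingers measure 118 mm over their backs; the gripper's body (76 mm by 178 mm) begins 60 mm behind the grasp point.
Start: joints at [1.131, 0.32, 1.565, -0, 1.257, -0.02], TCP at [234.361, 525.089, 213.976] pointing down, gripper open.
Joint ranges: [-3.11, 3.11], [-0.84, 2.01], [0.21, 2.61], [-1.34, 4.49], [0.05, 2.63], [-2.56, 2.56]. Speed limits (rad/s): [2.57, 2.57, 3.14, 3.14, 3.14, 3.14].

## Interface

Orientations are given as a unit quaternion [x, y, z, w].
In Python, from bench import env gives the robot as it stands.
- The arm moves only by the tool play_rows, never from a script. Its argument "deltas" is a list that holds one entry, the list of rows, each a list of 7 numbers: the closure in counts, from 0 (fully open) to 255 (shut), then the shift along the tool's x, y, z in units of 30 mm (1.0 is 30 mm), then the turn, a rotation vector about the tool's x, y, z in units of 6 degrees (1.0 is 6 degrees). A call has 1 to 8 rows; each row shifts and turns the commanded pose from where the row before left it, along the tool's axes as they then stand; what a row does not reach is not made up. A row lasts 1/12 s, in which the tool goes at most 41.7 mm and 7.16 degrees, less where a joint would pass 70% of its speed; a pose out of reach is approached as far as the arm can. A call is refused whole if a number of a shift passes 1 or a number of a turn 1, either way. A call with a gripper value outside its range is refused whole. The fingers move at their own pace and stop on an object; the grip force is fixed at half the most. Time passes only in rows, so rows that do not move let the fingers close. It gives the time, the measured TCP pose, the force, the opening and the grip force at its end, in the units of the state.
- env.sense(): the state, without advancing time (a new reading comes with each control period).
- env.read_camera(name): name is "scene" or "top" or "wrist"; returns a dict with "frame" (480x640x3 uint8, blue, green, red), "fovy" (degrees; the focal length in pixels is half the picture's height over the tangent of half this angle, whatever the lens; pixels are square), "cx", "cy" (the principal point, pixels), "R" (3x3) and "t" (3): a world point X has camera coordinates R X + t. Camera axes: x right, y down, z forward; pixel columns grow to the right and rows downward; lengths in mm; the calibration is good to about 2 mm. A picture is of the moment at which its call begins. There is no depth.
- env.finish_job(): hands the job in; it is judged then, once.
The state is a dict: "time": time; "qpos": joint angles; "dq": joint speeds; "tau": joint torques, N m; "position": TCP position; "orientation": TCP orientation; "wrist_force": force on the tool from outside, world axes, zero at the start; "moment": the same for the moment, N m; "grip_width": finger opening in mm; "gripper_force": force on a finger pad.
Only numpy, scipy, OpenCV 4.12 (cv2) and the standard library are available. Lean on these libraries where they do the work, as an engineer would, in place of code of your own. Each camera call takes 0.05 s, during which the arm holds its last target. There are 200 camera calls.

## Working session

There is one attempt and no reset: what is moved stays moved. The work goes in short steps, Python scripts to look and compute and a tool call to move; the robot and the scene stay as the last step left them, time stands still between calls to the robot, and variables do not carry over. Pictures are saved under pics/ and viewed, at most 10 in all, crops included, and the job is handed in when it is done.

Besides the shell and the picture viewer there is one more tool, called after "Emit:" in YAML: its name, and indented under it one key for each argument. play_rows: Moves the arm, as the interface text tells. Its arguments: {"type":"object","properties":{"deltas":{"type":"array","items":{"type":"array","items":{"type":"array","items":{"type":"number"}}}}},"required":["deltas"]}

```bash
mkdir -p pics; python3 - <<'E'
from bench import env
import cv2,numpy as np,pickle
d={}
for n in("scene","top"):
    c=env.read_camera(n);d[n]=c;cv2.imwrite(f"pics/{n}.png",c["frame"])
    print(n,c["fovy"],c["cx"],c["cy"],np.round(c["R"],3).tolist(),np.round(c["t"]).tolist())
pickle.dump(d,open("d.pkl","wb"))
s=env.sense();print(s["time"],s["position"],s["orientation"])
E
```

```text
scene 52.33746251519841 318.24161940905765 247.43594717165277 [[0.835, 0.55, 0.008], [0.47, -0.706, -0.53], [-0.286, 0.446, -0.848]] [-501.0, -225.0, 1598.0]
top 55.28206723812907 315.70905073188464 236.24041659734513 [[-0.004, -1.0, -0.019], [-0.993, 0.006, -0.12], [0.12, 0.019, -0.993]] [10.0, 588.0, 1051.0]
0.1 [234.17910067 524.65954076 213.20139142] [ 2.08383112e-01  9.78046955e-01 -7.73884943e-04 -1.85844098e-04]
```

View pics/scene.png

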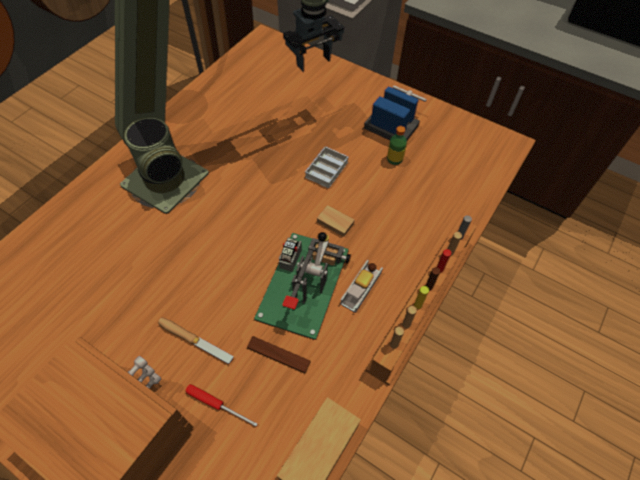

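View pics/top.png

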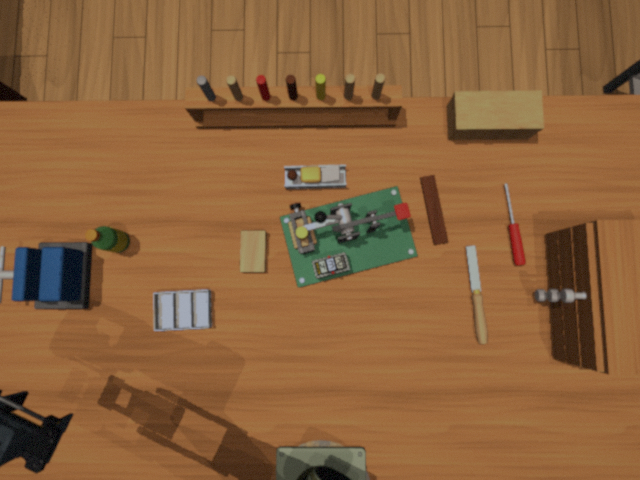

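The scene view shows the stamper at about (300,285), with the red trigger at (291,302). In the top view the plate centre is near (348,237), the trigger at (403,212), the wheel at (331,265) and the knob near (320,216). The stamper's +y is roughly world +y.

```bash
cat > h.py <<'E'
import numpy as np,cv2
def ray(c,u,v):
    f=240/np.tan(np.radians(c["fovy"]/2));R=np.array(c["R"]);t=np.array(c["t"])
    d=R.T@np.array([(u-c["cx"])/f,(v-c["cy"])/f,1]);return -R.T@t,d/np.linalg.norm(d)
def onz(c,u,v,z):
    o,d=ray(c,u,v);return o+d*(z-o[2])/d[2]
def tri(rs):
    A=sum(np.eye(3)-np.outer(d,d) for o,d in rs);b=sum((np.eye(3)-np.outer(d,d))@o for o,d in rs);return np.linalg.solve(A,b)
def proj(c,X):
    f=240/np.tan(np.radians(c["fovy"]/2));p=np.array(c["R"])@X+np.array(c["t"]);return np.array([c["cx"]+f*p[0]/p[2],c["cy"]+f*p[1]/p[2]])
E
python3 - <<'E'
from h import *;import pickle
d=pickle.load(open("d.pkl","rb"))
for n,(x0,y0,x1,y1) in dict(top=(270,170,425,295),scene=(245,220,360,345)).items():
    c=d[n];h=cv2.cvtColor(c["frame"],cv2.COLOR_BGR2HSV)
    def m(lo,hi):
        k=cv2.inRange(h,np.array(lo),np.array(hi));z=np.zeros_like(k);z[y0:y1,x0:x1]=k[y0:y1,x0:x1];return z
    g=m((50,60,30),(90,255,255));pts=cv2.findNonZero(g);hull=cv2.convexHull(pts)
    q=cv2.approxPolyDP(hull,6,True)[:,0]
    P=np.array([onz(c,*p,12) for p in q]);print(n,"corners",q.tolist(),np.round(P[:,:2]).tolist(),"c",P.mean(0).round(1))
    P2=np.array([onz(c,*p,12)[:2] for p in hull[:,0]]).astype(np.float32);print("rect",cv2.minAreaRect(P2))
    r=m((0,170,120),(6,255,255))|m((174,170,120),(180,255,255))
    n_,l,st,ce=cv2.connectedComponentsWithStats(r)
    for i in range(1,n_):
        if st[i,4]>15:print("red",ce[i],st[i,4],onz(c,*ce[i],125).round(1))
t=d["top"]["frame"][180:300,270:425];s=d["scene"]["frame"][225:345,245:365]
cv2.imwrite("pics/crop.png",np.hstack([cv2.resize(t,(440,340),interpolation=2),cv2.resize(s,(340,340),interpolation=2)]))
E
```

```text
top corners [[416, 255], [299, 286], [281, 217], [396, 187]] [[544.0, -233.0], [471.0, 48.0], [639.0, 92.0], [711.0, -189.0]] c [591.2 -70.6  12. ]
rect ((591.2139282226562, -69.76898193359375), (175.3929443359375, 294.68975830078125), 14.514567375183105)
red [402.09189189 210.76216216] 185 [ 632.1 -183.1  125. ]
scene corners [[347, 250], [315, 338], [255, 319], [292, 234]] [[643.0, 90.0], [716.0, -192.0], [550.0, -236.0], [475.0, 46.0]] c [596.2 -73.   12. ]
rect ((596.822509765625, -71.289306640625), (178.87269592285156, 297.0763244628906), 14.219681739807129)
red [290.03623188 301.86231884] 138 [ 635.1 -183.4  125. ]
```

View pics/crop.png

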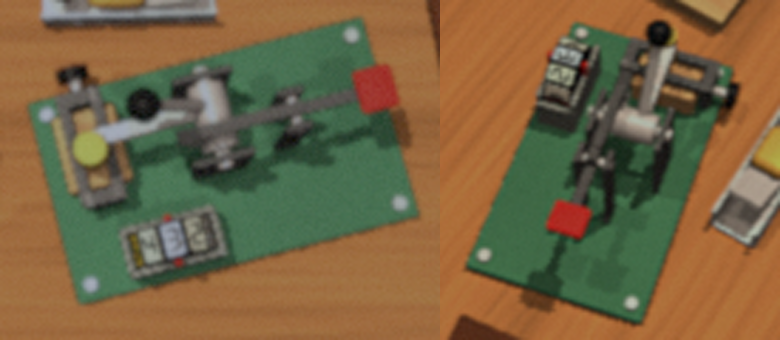

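The crop shows 3 between the red pointers, at crop (168,218) and (179,262). The yellow 5 is two tiles towards +y, so two steps remain. The knob is at crop (143,103) in the top view and (658,33) in the scene view.

```bash
python3 - <<'E'
from h import *;import pickle
d=pickle.load(open("d.pkl","rb"));T,S=d["top"],d["scene"]
a=.252;Rz=np.array([[np.cos(a),-np.sin(a)],[np.sin(a),np.cos(a)]]);C=np.array([594,-71.]);O=C-Rz@[-25,-5]
loc=lambda X:np.r_[Rz.T@(X[:2]-O),X[2]].round(1)
print("O",O)
P=dict(trig=tri([ray(T,402.1,210.8),ray(S,290,301.9)]),knob=tri([ray(T,320.4,216.4),ray(S,321.9,236.6)]),
 knobT=onz(T,320.4,216.4,180),p1=onz(T,329.2,256.9,84),p2=onz(T,333,272.5,84),
 tipbutton=tri([ray(T,270+90*155/440,180+148*120/340),ray(S,245+232*120/340,225+40*120/340)]))
for k,v in P.items():print(k,v.round(1),loc(v))
from bench import env
from scipy.spatial.transform import Rotation as R
s=env.sense();print(R.from_quat(s["orientation"]).as_matrix().round(3).tolist(),s["grip_width"])
E
```

```text
O [616.96368547 -59.92438942]
trig [ 633.3 -183.   121.7] [ -14.8 -123.3  121.7]
knob [612.5  -4.9 178.5] [  9.4  54.4 178.5]
knobT [611.8  -5.4 180. ] [  8.6  54.1 180. ]
p1 [535.2 -24.   84. ] [-70.2  55.2  84. ]
p2 [500.1 -32.2  84. ] [-106.3   56.    84. ]
tipbutton [594.8  41.4  90.2] [  3.8 103.6  90.2]
[[-0.913, 0.408, -0.001], [0.408, 0.913, -0.001], [0.0, -0.002, -1.0]] 91.06340510059776
```

Emit:
play_rows:
  deltas:
    - [[255,0,0,0,0,0,-0.92],[255,0,0,0,0,0,-0.92],[255,0,0,0,0,0,-0.92],[255,0,0,0,0,0,-0.92],[255,0,0,0,0,0,-0.92],[255,0,0,0,0,0,-0.92],[255,0,0,0,0,0,-0.9],[255,0,-0.5,0,0,0,0]]

```text
time: 0.77
position: [237.7, 512.0, 213.2]
orientation: [-0.128, 0.992, 0.0, -0.0]
wrist_force: [-1.0, -0.7, 0.2]
grip_width: 40.7
gripper_force: 0.0
```

Emit:
play_rows:
  deltas:
    - [[255,-0.23,-0.99,0,0,0,0],[255,-0.23,-0.99,0,0,0,0],[255,-0.23,-0.99,0,0,0,0],[255,-0.23,-0.99,0,0,0,0],[255,-0.23,-0.99,0,0,0,0],[255,-0.23,-0.99,0,0,0,0],[255,-0.23,-0.99,0,0,0,0],[255,-0.23,-0.99,0,0,0,0]]

```text
time: 1.43
position: [351.1, 292.7, 213.7]
orientation: [-0.126, 0.992, -0.0, -0.0]
wrist_force: [-0.3, -0.0, -0.2]
grip_width: 0.2
gripper_force: 0.0
```

Emit:
play_rows:
  deltas:
    - [[255,-0.23,-0.99,0,0,0,0],[255,-0.23,-0.99,0,0,0,0],[255,-0.23,-0.99,0,0,0,0],[255,-0.23,-0.99,0,0,0,0],[255,-0.23,-0.99,0,0,0,0],[255,-0.23,-0.99,0,0,0,0],[255,-0.23,-0.99,0,0,0,0],[255,0,0,0,0,0,0]]

```text
time: 2.1
position: [451.5, 101.2, 213.7]
orientation: [-0.124, 0.992, -0.001, 0.0]
wrist_force: [0.4, -0.2, -0.4]
grip_width: 0.4
gripper_force: 0.0
```

Emit:
play_rows:
  deltas:
    - [[255,-0.27,-0.81,0.2,0,0,0],[255,-0.27,-0.81,0.2,0,0,0],[255,-0.27,-0.81,0.2,0,0,0],[255,-0.27,-0.81,0.2,0,0,0],[255,0,0,0,0,0,0],[255,0,0,0,0,0,0]]

```text
time: 2.6
position: [505.0, 18.7, 189.1]
orientation: [-0.125, 0.992, 0.0, -0.001]
wrist_force: [0.3, 0.2, -0.7]
grip_width: 0.6
gripper_force: 0.0
```

```bash
python3 - <<'E'
from bench import env
import cv2,pickle
c=env.read_camera("wrist");pickle.dump(c,open("w.pkl","wb"));cv2.imwrite("pics/w1.png",c["frame"])
s=env.sense();print(s["position"],s["qpos"])
E
```

```text
[504.74322536  19.38667729 189.5290224 ] [ 1.51393231e-02  2.28743574e-01  1.75786903e+00  7.91758700e-04
  1.15647296e+00 -1.80769101e+00]
```

View pics/w1.png

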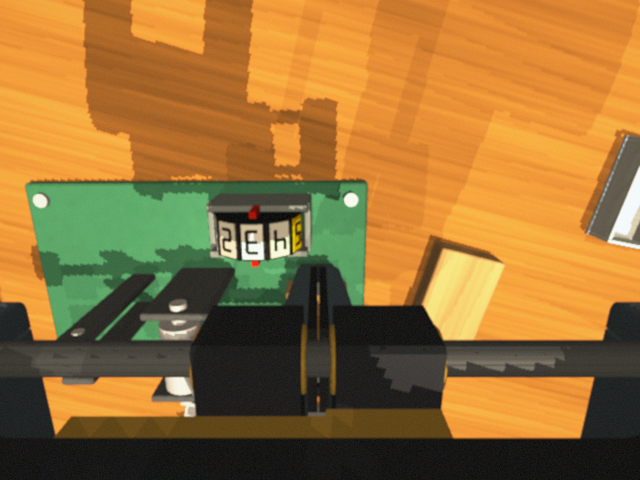

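The wrist view shows 3 between the pointers at (254,212) and (255,264). The 4 and then the yellow 5 lie to the right, towards +y.

```bash
python3 - <<'E'
from h import *;import pickle
c=pickle.load(open("w.pkl","rb"));h=cv2.cvtColor(c["frame"],cv2.COLOR_BGR2HSV)
r=cv2.inRange(h,(0,180,100),(5,255,255))|cv2.inRange(h,(174,180,100),(180,255,255));r[:190]=0;r[280:]=0;r[:,:225]=0;r[:,285:]=0
n,l,st,ce=cv2.connectedComponentsWithStats(r)
a=.252;O=np.array([617,-60])
for i in range(1,n):
    if st[i,4]>8:
        P=onz(c,*ce[i],84);q=P[:2]-O;print(ce[i],st[i],P.round(1),[np.cos(a)*q[0]+np.sin(a)*q[1],-np.sin(a)*q[0]+np.cos(a)*q[1]])
E
```

```text
[252.84146341 212.90243902] [249 206   9  13  82] [501.1 -30.7  84. ] [np.float64(-104.95625520184645), np.float64(57.286144723025856)]
[254.81818182 262.90909091] [252 261   7   5  33] [537.2 -21.8  84. ] [np.float64(-67.72176620934486), np.float64(56.90980178215055)]
```

Emit:
play_rows:
  deltas:
    - [[255,-0.05,-0.6,0.7,0,0,0],[255,0,-0.64,0.7,0,0,0],[255,0,0,0.7,0,0,0],[255,0,0,0.7,0,0,0],[255,0,0,0.3,0,0,0],[255,0,0,0,0,0,0],[255,0,0,0,0,0,0]]

```text
time: 3.23
position: [516.0, -15.8, 97.4]
orientation: [-0.126, 0.992, 0.0, 0.0]
wrist_force: [-0.1, 0.8, 0.4]
grip_width: 0.3
gripper_force: 0.0
```

Emit:
play_rows:
  deltas:
    - [[255,0,0,0.1,0,0,0],[255,0,0,0,0,0,0],[255,0,0,0,0,0,0]]

```text
time: 3.48
position: [516.6, -16.4, 94.9]
orientation: [-0.126, 0.992, -0.0, 0.001]
wrist_force: [-0.4, 0.0, 0.3]
grip_width: 0.1
gripper_force: 0.0
```

Emit:
play_rows:
  deltas:
    - [[255,0,0,0.13,0,0,0],[255,0,0,0,0,0,0],[255,0,0,0,0,0,0]]

```text
time: 3.73
position: [516.1, -16.6, 90.1]
orientation: [-0.126, 0.992, 0.0, 0.0]
wrist_force: [0.3, 0.9, 0.7]
grip_width: 0.3
gripper_force: 0.1
```

Emit:
play_rows:
  deltas:
    - [[255,0,0,0.07,0,0,0],[255,0,0,0,0,0,0],[255,0,0,0,0,0,0]]

```text
time: 3.98
position: [516.3, -16.6, 89.8]
orientation: [-0.126, 0.992, -0.0, 0.001]
wrist_force: [-2.9, 0.5, 11.9]
grip_width: 0.4
gripper_force: 6.2
```

Emit:
play_rows:
  deltas:
    - [[255,0,-0.15,0,0,0,0],[255,0,-0.15,0,0,0,0],[255,0,-0.15,0,0,0,0],[255,0,-0.15,0,0,0,0],[255,0,-0.13,0,0,0,0],[255,0,0,0,0,0,0]]

```text
time: 4.48
position: [522.1, -38.2, 89.1]
orientation: [-0.126, 0.992, 0.0, 0.001]
wrist_force: [-1.2, 0.4, 7.8]
grip_width: 0.7
gripper_force: 3.9
```

Emit:
play_rows:
  deltas:
    - [[255,0,0,-0.4,0,0,0],[255,0,0,-0.4,0,0,0],[255,0,0.2,0,0,0,0],[255,0,0.55,0,0,0,0],[255,0,0.65,0,0,0,0],[255,0,0,0,0,0,0]]

```text
time: 4.98
position: [509.5, 5.2, 111.3]
orientation: [-0.127, 0.992, 0.001, -0.001]
wrist_force: [-0.1, 0.4, -0.2]
grip_width: 0.7
gripper_force: 0.0
```

```bash
python3 - <<'E'
from bench import env
import cv2,pickle
c=env.read_camera("wrist");cv2.imwrite("pics/w2.png",cv2.resize(c["frame"][170:330,150:400],None,fx=2,fy=2))
E
```

```text
(no output)
```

View pics/w2.png

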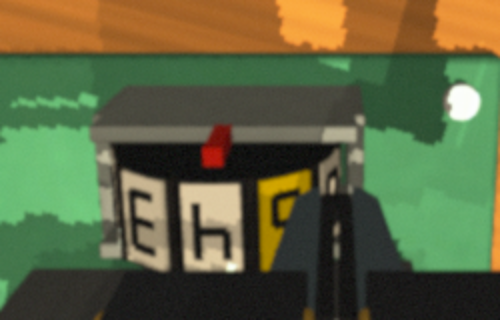

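After one stroke the 4 stands under the pointer, at crop (215,225), and the yellow 5 is next. I'll repeat the same stroke.

Emit:
play_rows:
  deltas:
    - [[255,-0.03,-0.75,0,0,0,0],[255,0,0,0.3,0,0,0],[255,0,0,0.3,0,0,0],[255,0,0,0.2,0,0,0],[255,0,0,0,0,0,0],[255,0,0,0,0,0,0]]

```text
time: 5.53
position: [517.3, -19.0, 89.9]
orientation: [-0.126, 0.992, -0.0, 0.0]
wrist_force: [-5.6, -1.9, 20.2]
grip_width: 0.3
gripper_force: 9.9
```

Emit:
play_rows:
  deltas:
    - [[255,0,-0.15,0,0,0,0],[255,0,-0.15,0,0,0,0],[255,0,-0.15,0,0,0,0],[255,0,-0.15,0,0,0,0],[255,0,-0.13,0,0,0,0],[255,0,0,0,0,0,0]]

```text
time: 6.03
position: [523.0, -40.2, 88.5]
orientation: [-0.126, 0.992, -0.0, 0.0]
wrist_force: [-2.3, -2.5, 9.9]
grip_width: 0.5
gripper_force: 4.6
```

Emit:
play_rows:
  deltas:
    - [[255,0,0,-0.4,0,0,0],[255,0,0,-0.4,0,0,0],[255,0,0.2,0,0,0,0],[255,0,0.55,0,0,0,0],[255,0,0.65,0,0,0,0],[255,0,0,0,0,0,0]]

```text
time: 6.53
position: [510.5, 3.4, 110.6]
orientation: [-0.127, 0.992, 0.001, -0.002]
wrist_force: [-0.8, 0.0, -1.1]
grip_width: 0.6
gripper_force: 0.0
```

```bash
python3 - <<'E'
from bench import env
import cv2,pickle
c=env.read_camera("wrist");cv2.imwrite("pics/w3.png",cv2.resize(c["frame"][170:330,150:400],None,fx=2,fy=2))
E
```

```text
(no output)
```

View pics/w3.png

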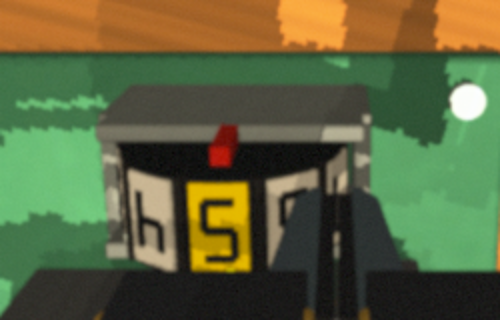

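The yellow 5 now stands under the pointer, at crop (218,228). Next I'll rise, turn the tool by 90° and go behind the knob.

Emit:
play_rows:
  deltas:
    - [[255,0,0,-0.87,0,0,0],[255,0,0,-0.87,0,0,0],[255,0,0,-0.87,0,0,0],[255,0,0,-0.87,0,0,0],[255,0,0,-0.87,0,0,0],[255,0,0,0,0,0,1],[255,0,0,0,0,0,1],[255,0,0,0,0,0,1]]

```text
time: 7.25
position: [512.6, 0.3, 242.1]
orientation: [0.034, 0.999, -0.0, 0.0]
wrist_force: [-0.1, -0.1, 0.1]
grip_width: 0.4
gripper_force: 0.0
```

Emit:
play_rows:
  deltas:
    - [[255,0,0,0,0,0,1],[255,0,0,0,0,0,1],[255,0,0,0,0,0,1],[255,0,0,0,0,0,1],[255,0,0,0,0,0,1],[255,0,0,0,0,0,1],[255,0,0,0,0,0,1],[255,0,0,0,0,0,1]]

```text
time: 7.92
position: [512.4, 0.3, 241.4]
orientation: [0.437, 0.899, -0.0, -0.001]
wrist_force: [-0.3, 0.6, 0.2]
grip_width: 0.4
gripper_force: 0.0
```

Emit:
play_rows:
  deltas:
    - [[255,0,0,0,0,0,1],[255,0,0,0,0,0,1],[255,0,0,0,0,0,1],[255,0,0,0,0,0,1],[255,0.14,0.8,0,0,0,0],[255,0.14,0.8,0,0,0,0],[255,0.14,0.8,0,0,0,0],[255,0.14,0.8,0,0,0,0]]

```text
time: 8.58
position: [602.1, 40.9, 241.4]
orientation: [0.613, 0.79, -0.0, -0.0]
wrist_force: [-0.0, -0.1, 0.3]
grip_width: 0.6
gripper_force: 0.0
```

Emit:
play_rows:
  deltas:
    - [[255,0,0,0,0,0,0],[255,0,0,0,0,0,0],[255,0,0,0,0,0,0]]

```text
time: 8.83
position: [600.5, 40.5, 241.4]
orientation: [0.613, 0.79, -0.001, -0.001]
wrist_force: [-0.2, 0.5, 0.1]
grip_width: 0.4
gripper_force: 0.0
```

```bash
cat > st.py <<'E'
from bench import env
import numpy as np
from scipy.spatial.transform import Rotation as R
s=env.sense();a=.252;p=s["position"];q=p[:2]-np.array([617,-60])
M=R.from_quat(s["orientation"]).as_matrix()
print("local",[round(float(v),1) for v in(np.cos(a)*q[0]+np.sin(a)*q[1],-np.sin(a)*q[0]+np.cos(a)*q[1],p[2])],"headX",np.degrees(np.arctan2(M[1,0],M[0,0]))-14.4,s["time"],s["wrist_force"].round(1) if hasattr(s["wrist_force"],"round") else s["wrist_force"])
E
python3 st.py
```

```text
local [9.1, 101.4, 241.4] headX 90.05876571539088 8.8333 [-0.2  0.5  0.1]
```

Emit:
play_rows:
  deltas:
    - [[255,0,0,0.74,0,0,0],[255,0,0,0.74,0,0,0],[255,0,0,0.74,0,0,0],[255,0,0,0,0,0,0],[255,-0.2,0,0,0,0,0],[255,-0.2,0,0,0,0,0],[255,-0.2,0,0,0,0,0],[255,-0.2,0,0,0,0,0]]

```text
time: 9.5
position: [608.1, 17.1, 177.7]
orientation: [0.613, 0.79, 0.001, 0.001]
wrist_force: [-0.4, 1.1, 1.4]
grip_width: 0.6
gripper_force: 0.8
```

Emit:
play_rows:
  deltas:
    - [[255,-0.2,0,0,0,0,0],[255,-0.2,0,0,0,0,0],[255,-0.2,0,0,0,0,0],[255,-0.2,0,0,0,0,0],[255,-0.2,0,0,0,0,0],[255,-0.2,0,0,0,0,0]]

```text
time: 10.0
position: [616.4, -17.4, 176.1]
orientation: [0.612, 0.791, 0.0, -0.0]
wrist_force: [-1.7, 3.2, 3.8]
grip_width: 0.4
gripper_force: 2.0
```

```bash
python3 st.py
```

```text
local [10.0, 41.5, 176.1] headX 90.07224250473875 10.0 [-1.7  3.2  3.8]
```

Emit:
play_rows:
  deltas:
    - [[255,-0.2,0,0,0,0,0],[255,-0.2,0,0,0,0,0],[255,-0.2,0,0,0,0,0],[255,-0.2,0,0,0,0,0],[255,-0.2,0,0,0,0,0],[255,-0.2,0,0,0,0,0],[255,-0.2,0,0,0,0,0],[255,-0.2,0,0,0,0,0]]

```text
time: 10.67
position: [627.4, -62.8, 173.8]
orientation: [0.613, 0.79, 0.0, -0.002]
wrist_force: [0.6, 8.5, -6.4]
grip_width: -0.1
gripper_force: 4.0
```

Emit:
play_rows:
  deltas:
    - [[255,-0.1,0,0,0,0,0],[255,0,0,0,0,0,0],[255,0,0,0,0,0,0]]

```text
time: 10.92
position: [628.0, -65.2, 173.3]
orientation: [0.613, 0.79, 0.0, -0.003]
wrist_force: [0.9, 7.5, -4.8]
grip_width: 0.4
gripper_force: 4.0
```

```bash
python3 st.py; python3 - <<'E'
from bench import env
import cv2
c=env.read_camera("scene");cv2.imwrite("pics/s2.png",cv2.resize(c["frame"][205:345,235:375],None,fx=4,fy=4,interpolation=2))
E
```

```text
local [9.3, -7.8, 173.3] headX 90.0412915045757 10.9167 [ 0.9  7.5 -4.8]
```

View pics/s2.png

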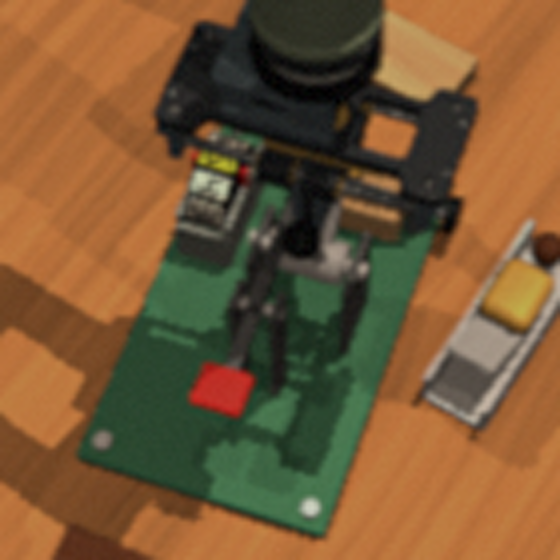

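The yellow 5 is still between the pointers. The knob is at crop (302,240), which is pixel (310.5,265).

```bash
python3 - <<'E'
from h import *;import pickle
c=pickle.load(open("d.pkl","rb"))["scene"];a=.252;ex=np.array([np.cos(a),np.sin(a),0]);ey=np.array([-np.sin(a),np.cos(a),0]);O=np.array([617,-60,0])
for th in(.7,.8,.85,.9,.95,1.0,1.05):
    l=.56-th;X=O+9*ex+100*np.sin(l)*ey+np.array([0,0,95+100*np.cos(l)]);print(th,proj(c,X).round(1),(100*np.sin(l)).round(1))
E
```

```text
0.7 [312.8 254.8] -14.0
0.8 [311.5 258.4] -23.8
0.85 [310.9 260.2] -28.6
0.9 [310.2 262.1] -33.3
0.95 [309.6 264. ] -38.0
1.0 [309.  265.9] -42.6
1.05 [308.4 267.8] -47.1
```

Emit:
play_rows:
  deltas:
    - [[255,-0.07,0,0,0,0,0],[255,0,0,0,0,0,0],[255,0.15,0,0,0,0,0],[255,0.15,0,0,0,0,0],[255,0.15,0,0,0,0,0],[255,0.15,0,0,0,0,0],[255,0.1,0,0,0,0,0],[255,0,0,0,0,0,0]]

```text
time: 11.63
position: [624.5, -48.9, 175.7]
orientation: [0.612, 0.791, -0.001, 0.001]
wrist_force: [0.1, 0.1, -0.4]
grip_width: 0.3
gripper_force: 0.0
```

Emit:
play_rows:
  deltas:
    - [[255,0.1,0,0,0,0,0],[255,0.1,0,0,0,0,0],[255,0,0,0,0,0,0],[255,0,0,0,0,0,0]]

```text
time: 11.97
position: [622.8, -42.5, 175.8]
orientation: [0.612, 0.791, -0.0, 0.0]
wrist_force: [-1.1, -0.4, 0.3]
grip_width: 0.9
gripper_force: 0.0
```

```bash
python3 st.py; python3 - <<'E'
from bench import env
import cv2
c=env.read_camera("scene");cv2.imwrite("pics/s3.png",cv2.resize(c["frame"][205:345,235:375],None,fx=4,fy=4,interpolation=2))
E
```

```text
local [10.0, 15.5, 175.8] headX 90.07755458642458 11.9667 [-1.1 -0.4  0.3]
```

View pics/s3.png

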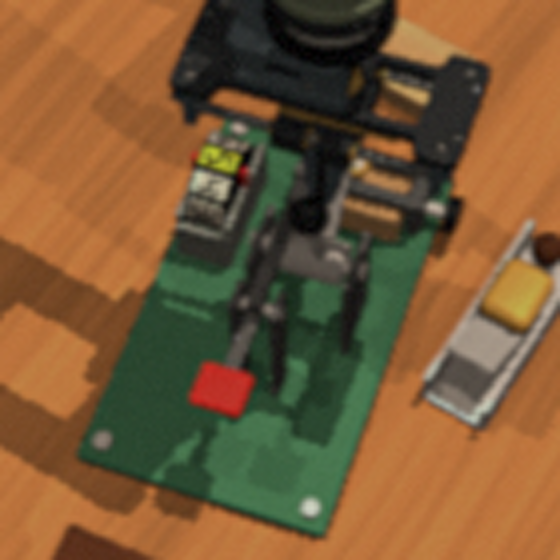

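The knob is at crop (308,215), hammer angle about 0.81, held with no force on the wrist. The sear has caught. I'll rise and move over the trigger.

Emit:
play_rows:
  deltas:
    - [[255,0,0,-0.8,0,0,0],[255,0,0,-0.8,0,0,0],[255,0,0,-0.8,0,0,0],[255,0,0,0,0,0,0],[255,0,0,0,0,0,0],[255,0,0,0,0,0,0],[255,0,0,0,0,0,0],[255,0,0,0,0,0,0]]

```text
time: 12.68
position: [622.1, -42.4, 246.3]
orientation: [0.612, 0.79, -0.001, -0.001]
wrist_force: [0.4, 0.4, 0.4]
grip_width: 0.5
gripper_force: 0.0
```

Emit:
play_rows:
  deltas:
    - [[255,-0.77,-0.14,0,0,0,0],[255,-0.77,-0.14,0,0,0,0],[255,-0.77,-0.14,0,0,0,0],[255,-0.77,-0.14,0,0,0,0],[255,-0.77,-0.14,0,0,0,0],[255,-0.77,-0.14,0,0,0,0],[255,0,0,0,0,0,0],[255,0,0,0,0,0,0]]

```text
time: 13.35
position: [632.6, -183.8, 246.5]
orientation: [0.613, 0.79, -0.0, -0.001]
wrist_force: [-0.1, -0.1, 0.6]
grip_width: 0.2
gripper_force: 0.0
```

Emit:
play_rows:
  deltas:
    - [[255,0,0,0.9,0,0,0],[255,0,0,0.9,0,0,0],[255,0,0,0.9,0,0,0],[255,0,0,0.9,0,0,0],[255,0,0,0,0,0,0],[255,0,0,0,0,0,0]]

```text
time: 13.85
position: [632.1, -181.6, 138.6]
orientation: [0.612, 0.791, -0.001, -0.002]
wrist_force: [-0.2, 0.6, -0.0]
grip_width: 0.4
gripper_force: 0.0
```

```bash
python3 st.py
```

```text
local [-15.7, -121.5, 138.6] headX 90.126772165618 13.85 [-0.2  0.6 -0. ]
```

Emit:
play_rows:
  deltas:
    - [[255,-0.15,0,0.3,0,0,0],[255,0,0,0.15,0,0,0],[255,0,0,0.15,0,0,0],[255,0,0,0.12,0,0,0],[255,0,0,0,0,0,0],[255,0,0,0,0,0,0]]

```text
time: 14.35
position: [635.2, -187.8, 119.6]
orientation: [0.613, 0.79, 0.001, 0.002]
wrist_force: [1.7, -0.4, 1.3]
grip_width: 0.5
gripper_force: 0.9
```

```bash
python3 st.py; python3 - <<'E'
from bench import env
import cv2
c=env.read_camera("scene");cv2.imwrite("pics/s4.png",cv2.resize(c["frame"][205:345,235:375],None,fx=4,fy=4,interpolation=2))
E
```

```text
local [-14.3, -128.3, 119.6] headX 90.05461549070897 14.35 [ 1.7 -0.4  1.3]
```

View pics/s4.png

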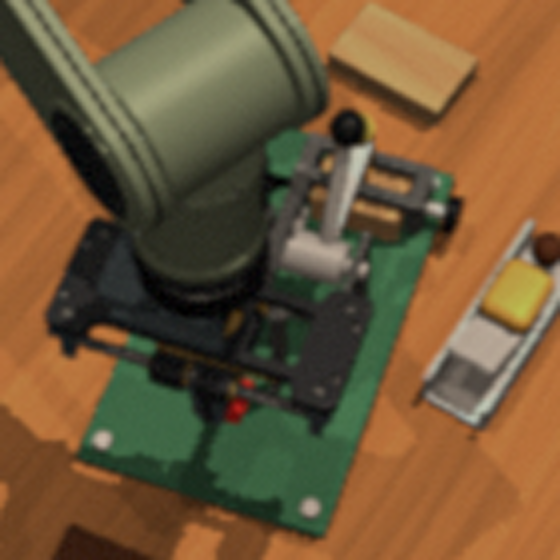

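The knob is back at its rest place, crop (350,128), so the hammer has fallen. I'll rise clear of the trigger.

Emit:
play_rows:
  deltas:
    - [[255,0,0,-0.5,0,0,0],[255,0,0,-0.9,0,0,0],[255,0,0,-0.9,0,0,0],[255,0,0,-0.9,0,0,0],[255,0,0,-0.9,0,0,0],[255,0,0,-0.9,0,0,0],[255,-0.5,0,-0.5,0,0,0],[255,-0.9,0,0,0,0,0]]

```text
time: 15.07
position: [645.8, -226.2, 288.9]
orientation: [0.611, 0.792, 0.002, 0.003]
wrist_force: [0.4, 0.3, 0.6]
grip_width: 0.5
gripper_force: 0.0
```

Emit:
play_rows:
  deltas:
    - [[255,-0.9,0,0,0,0,0],[255,-0.9,0,0,0,0,0],[255,-0.9,0,0,0,0,0],[255,0,0,0,0,0,0],[255,0,0,0,0,0,0],[255,0,0,0,0,0,0]]

```text
time: 15.57
position: [664.6, -305.6, 282.8]
orientation: [0.612, 0.791, 0.0, -0.001]
wrist_force: [-0.7, -0.1, 0.6]
grip_width: 0.3
gripper_force: 0.0
```

```bash
python3 - <<'E'
from bench import env
import cv2
c=env.read_camera("scene");cv2.imwrite("pics/s5.png",cv2.resize(c["frame"][205:345,235:375],None,fx=4,fy=4,interpolation=2))
E
```

```text
(no output)
```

View pics/s5.png

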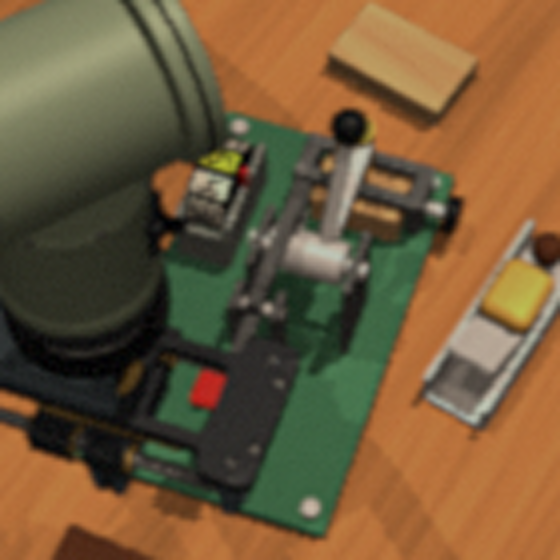

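The hammer is down at rest, the wheel still shows yellow at crop (222,160), the trigger is up at (208,390), and the arm is clear. I'll hand the job in.

```bash
python3 -c "
from bench import env
print(env.finish_job())"
```

```text
the job is handed in; nothing more can be done
None
```

I rolled the wheel to 5, cocked the hammer onto the sear, pressed the trigger so the hammer fell, and handed the job in; how far the stamp went in was not measured, and `finish_job()` returned no verdict.

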